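Load the spice sampler board by sliding the tins into their pockets

TASK

Load the counter's sampler board: slide each lidded spice tin across the board until it drops fully home, flat, in the pocket ringed in its own colour. The lids are only laid on, so do not pick the tins up off the board or tip them over, and leave the jar, weight, shaker and everything else on the counter where they stand.

Things in the scene. Friction and masses are not known exactly. Their poses are not given: they have to be found in the camera images.
- board: Fixed pale wooden board lying flat, 320 x 470 x 22 mm (own x, y, z), no raised rim; origin at the centre of its underside, upper face 22 mm above it. x points from the near long edge to the far one, y to the left, z up. Three round pockets, 68 mm across with a 1 mm bevel, are sunk in its upper face at own (x, y) = (85, -130), (85, 0), (85, 130) mm; which colour is where varies.
- liner_red: Fixed bright red lining of one pocket of the board: a disc 65 mm across and 1.5 mm thick on the pocket's floor, and a flat bright red ring (outer diameter 85 mm) painted round the pocket's mouth. Origin at the pocket's axis, under the disc, 13.5 mm below the board's upper face; a tin fully home rests on the disc, 12 mm below the board's upper face. z up; yaw means nothing.
- liner_yellow: Fixed yellow lining of one pocket of the board: a disc 65 mm across and 1.5 mm thick on the pocket's floor, and a flat yellow ring (outer diameter 85 mm) painted round the pocket's mouth. Origin at the pocket's axis, under the disc, 13.5 mm below the board's upper face; a tin fully home rests on the disc, 12 mm below the board's upper face. z up; yaw means nothing.
- liner_green: Fixed green lining of one pocket of the board: a disc 65 mm across and 1.5 mm thick on the pocket's floor, and a flat green ring (outer diameter 85 mm) painted round the pocket's mouth. Origin at the pocket's axis, under the disc, 13.5 mm below the board's upper face; a tin fully home rests on the disc, 12 mm below the board's upper face. z up; yaw means nothing.
- tin_red: Loose round flat steel tin with a bright red lid, 60 mm in diameter, 24 mm high, 0.08 to 0.17 kg, on the board; origin at the centre of its underside, z up, yaw means nothing. It stops within a few mm when a slow push stops. Home in a pocket it has 4 mm of play all round and stands 12 mm proud of the board; it tips in by itself once its centre is about 16 mm from the pocket's centre.
- tin_yellow: Loose round flat steel tin with a yellow lid, 60 mm in diameter, 24 mm high, 0.08 to 0.17 kg, on the board; origin at the centre of its underside, z up, yaw means nothing. It stops within a few mm when a slow push stops. Home in a pocket it has 4 mm of play all round and stands 12 mm proud of the board; it tips in by itself once its centre is about 16 mm from the pocket's centre.
- tin_green: Loose round flat steel tin with a green lid, 60 mm in diameter, 24 mm high, 0.08 to 0.17 kg, on the board; origin at the centre of its underside, z up, yaw means nothing. It stops within a few mm when a slow push stops. Home in a pocket it has 4 mm of play all round and stands 12 mm proud of the board; it tips in by itself once its centre is about 16 mm from the pocket's centre.
- jar: Bystander: loose brown glass jar with black cap, 40 mm in diameter, 36 mm high, standing on the board; origin at the centre of its underside.
- weight: Bystander: loose brass scale weight with a small knob, 30 mm in diameter, 36 mm high in all, standing on the board; origin at the centre of its underside.
- shaker: Bystander: loose aluminium shaker, 32 mm in diameter, 36 mm high, standing on the board; origin at the centre of its underside.
- mortar: Bystander: loose marble bowl, 100 mm in diameter, 75 mm high, on the counter left of the board; origin at the centre of its underside.
- scoop: Bystander: loose long spoon lying on the counter right of the board; origin on its underside.
- syrup: Bystander: loose green bottle, 60 mm in diameter, 130 mm high, on the counter right of the board; origin at the centre of its underside.
- can: Bystander: loose red can, 74 mm in diameter, 100 mm high, on the counter left of the board; origin at the centre of its underside.

How it is judged:
By the outcome, as a careful person would: the job done as asked, in the order asked, and still so for the second after the job is handed in, with the robot touching nothing.
It also fails if it takes over 72 s, if anything falls off the work surface, if the arm or the gripper's body presses on something with over 40 N, if the wrist force passes 120 N, or if a joint passes its speed limit or range.

ROBOT

A 6-joint arm with a two-finger parallel gripper is mounted at the origin on the work surface. World frame = base frame: x ahead of the robot, y to its left, z up, the work surface at z = 0. Lengths are in m, angles in rad, forces in N, time in s.
With the tool pointing down it reaches from about 0.3 to 0.875 m from the base axis. Payload 6.4 kg.
Tool frame: the origin (TCP) lies at the very end of the fingers, on their centre line; the grasp point (between the pads) lies 19 mm behind it (ctrl.hold_point_z is the distance from the TCP to the grasp point, in m); y points along the fingers, x is the direction in which the jaws open and shut, and the axes are right-handed (so a half turn about y gives the same grasp; the last joint's range is limited). The gripper opens to 85 mm and grips with 20 to 120 N. Pads are 22 mm wide; open, the fingers measure 114 mm over their backs; the gripper's body (76 mm by 85 mm) begins 54 mm behind the grasp point. The pads swing forward as they close: fully open they stand 13 mm farther back than shut.
Start: joints at [1.029, 0.181, 1.607, -0, 1.354, -0.206], TCP at [0.189, 0.543, 0.231] pointing down, gripper open.
Joint ranges: [-2.99, 2.99], [-0.89, 2.07], [0.3, 2.58], [-1.14, 4.28], [0, 2.63], [-3.12, 3.12]. Speed limits (rad/s): [2.57, 2.57, 3.01, 3.14, 3.14, 3.14].

INTERFACE

Orientations are given as a unit quaternion [w, x, y, z].
In Python, from bench import ctrl, imaging gives the robot as it stands.
- The arm moves only by the shell command python3 -m jog 'ROWS'. ROWS is JSON, a list of rows, each a list of 3 entries, a list of its own where there are three numbers: the shift along the tool's x, y, z in cm, then the turn, a rotation vector about the tool's x, y, z in rad, then the finger opening in cm, from 0 to 8.54. A call has 1 to 12 rows; each row shifts and turns the pose as measured when the row begins, along the tool's axes as they then stand; what a row does not reach is not made up. A row lasts 1/12 s, in which the tool goes at most 41.7 mm and 7.16 degrees, less where a joint would pass 70% of its speed; a pose out of reach is approached as far as the arm can. A call is refused whole if a number of a shift passes 4.17 or a number of a turn 0.125, either way. A call with a gripper value outside its range is refused whole. The fingers move at their own pace and stop on an object; the grip force is fixed at half the most. Time passes only in rows, so rows that do not move let the fingers close. It gives the time, the measured TCP pose, the force and the opening at its end, in the units of the state.
- ctrl.get_obs(): the state, without advancing time (a new reading comes with each control period).
- imaging.camera(name): name is "side" or "top"; returns a dict with "frame" (420x560x3 uint8, red, green, blue), "depth" (420x560 float32, m along the optical axis (not along the pixel's ray), 0 where there is no reading), "K" (3x3 intrinsics, pixels), "k1" (the pictures are not rectified: a ray, as slopes to the right and down, at radius r is drawn at 1 + k1 r^2 times it, then the intrinsics apply), "R" (3x3) and "t" (3): a world point X has camera coordinates R X + t. Camera axes: x right, y down, z forward; pixel columns grow to the right and rows downward; lengths in m; the calibration is good to about 2 mm. A picture is of the moment at which its call begins.
- ctrl.hand_in(): hands the job in, once; it reports no verdict.
The state is a dict: "time_s": time; "q": joint angles; "dq": joint speeds; "joint_efforts": joint torques, N m; "eef_pos": TCP position; "eef_rot": TCP orientation; "wrist_force": force on the tool from outside, world axes, zero at the start; "torque": the same for the moment, N m; "opening": opening from 0.0 (shut) to 1.0 (fully open).
Only numpy, scipy, OpenCV 4.12 (cv2) and the standard library are available. Lean on these libraries where they do the work, as an engineer would, in place of code of your own. Each camera call takes 0.05 s, during which the arm holds its last target. There are 200 camera calls.

## Working session

There is one attempt and no reset: what is moved stays moved. The work goes in short steps, Python scripts to look and compute and a shell command to move; the robot and the scene stay as the last step left them, time stands still between calls to the robot, and variables do not carry over. Pictures are saved under pics/ and viewed, about 8 in all and at most 12, crops included, and the job is handed in when it is done.

```bash
mkdir -p pics
python3 - <<'E'
from bench import ctrl, imaging
import cv2
o=ctrl.get_obs();print(o['time_s'],o['eef_pos'],o['eef_rot'],o['opening'])
for n in('top','side'):
    c=imaging.camera(n);cv2.imwrite(f'pics/{n}0.png',cv2.resize(c['frame'][:,:,::-1],(784,588)))
    print(n,c['K'].tolist(),c['k1'],c['R'].round(4).tolist(),c['t'])
E
```

```text
0.0 [0.18916091 0.54239072 0.23036911] [-0.57625067  0.5767897   0.40883448 -0.41000387] 1.0003316783314444
top [[456.99903295518686, 0.0, 284.2373060051141], [0.0, 456.99903295518686, 211.59348077682387], [0.0, 0.0, 1.0]] -0.15840712977809904 [[0.0181, -0.9998, 0.0112], [-0.9865, -0.0197, -0.1623], [0.1625, -0.0081, -0.9867]] [-0.02081128  0.55720703  1.36118327]
side [[435.0326176767055, 0.0, 282.58099821281763], [0.0, 435.0326176767055, 208.87934473611358], [0.0, 0.0, 1.0]] -0.0469456059695367 [[-0.9938, -0.1112, 0.0081], [-0.0704, 0.5696, -0.8189], [0.0865, -0.8144, -0.5739]] [0.54109317 0.09131807 1.06547842]
```

View pics/top0.png

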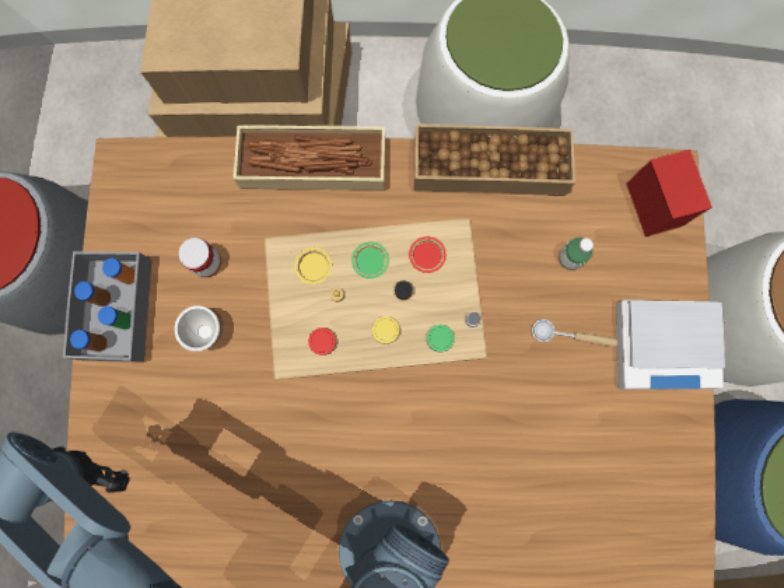

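View pics/side0.png

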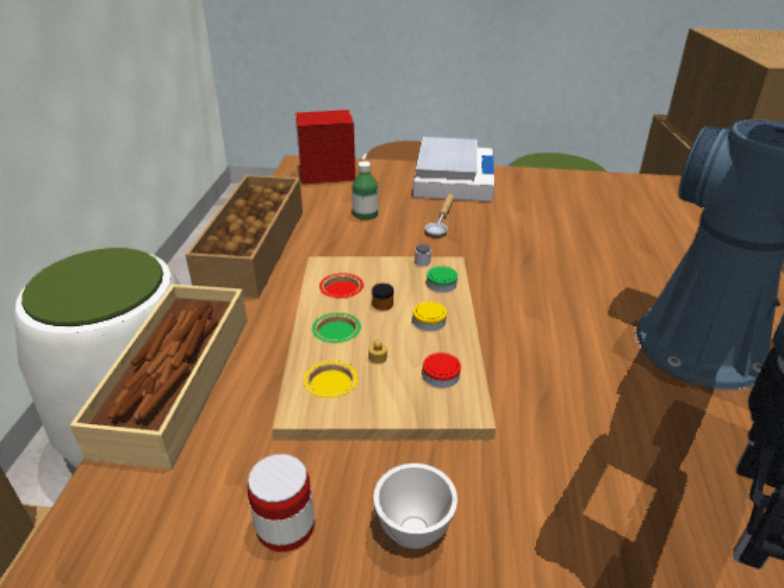

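The top view shows the pockets yellow (313,265), green (370,260) and red (427,254). The tins are red (322,341), yellow (385,330) and green (440,338). The weight is at (337,295), the jar at (403,290) and the shaker at (473,319). The side view agrees with this. Next I'll triangulate.

```bash
cat > h.py <<'E'
import numpy as np, cv2
from bench import ctrl, imaging
def cams(): return {n:imaging.camera(n) for n in('top','side')}
def ray(c,p):
    D=np.array([c['k1'],0,0,0,0.])
    u=cv2.undistortPoints(np.array([[p]],float),c['K'],D)[0,0]
    d=c['R'].T@np.array([*u,1]); return -c['R'].T@c['t'], d
def onz(c,p,z): o,d=ray(c,p); return o+d*(z-o[2])/d[2]
def proj(c,X):
    D=np.array([c['k1'],0,0,0,0.]); return cv2.projectPoints(np.array([X],float),cv2.Rodrigues(c['R'])[0],np.array(c['t'],float),c['K'],D)[0][0,0]
def tri(c1,p1,c2,p2):
    o1,d1=ray(c1,p1);o2,d2=ray(c2,p2)
    s=np.linalg.lstsq(np.c_[d1,-d2],o2-o1,rcond=None)[0]
    a,b=o1+d1*s[0],o2+d2*s[1]; return (a+b)/2,np.linalg.norm(a-b)
HUE={'red':[(0,8),(172,180)],'yellow':[(22,32)],'green':[(45,75)]}
def blobs(c,col):
    h=cv2.cvtColor(c['frame'],cv2.COLOR_RGB2HSV);m=np.zeros(h.shape[:2],np.uint8)
    for a,b in HUE[col]: m|=cv2.inRange(h,(a,165,90),(b,255,255))
    n,l,s,ce=cv2.connectedComponentsWithStats(m)
    return [(ce[i].round(1).tolist(),s[i].tolist()) for i in range(1,n) if s[i,4]>60]
E
python3 - <<'E'
from h import *
C=cams()
for n in C:
  for col in HUE: print(n,col,[b for b in blobs(C[n],col)])
T,S=C['top'],C['side']
# top-view points (784 scale) 
c4=[(265,238),(470,219),(485,357),(276,378)]
for p in c4: print('corner',onz(T,np.array(p)/1.4,.022).round(4))
for n,p,q,z in [('weight',(337,293),(377,345),.055),('jar',(403,290),(382.5,289),.058),('shaker',(473,318),(423,247),.058)]:
  print(n,[v.round(4) if hasattr(v,'round') else v for v in tri(T,np.array(p)/1.4,S,np.array(q)/1.4)],onz(T,np.array(p)/1.4,z).round(4))
for n,s in(('top',(200,150,360,280)),('side',(190,170,360,320))):
  f=C[n]['frame'][s[1]:s[3],s[0]:s[2],::-1]; cv2.imwrite(f'pics/{n}c.png',cv2.resize(f,None,fx=4,fy=4,interpolation=2))
E
```

```text
top red [([476.7, 136.1], [448, 107, 60, 62, 2177]), ([10.9, 163.6], [0, 128, 27, 78, 1601]), ([304.8, 182.0], [295, 173, 20, 19, 287]), ([229.7, 243.3], [221, 235, 19, 18, 273])]
top yellow []
top green []
side red [([232.9, 104.5], [212, 79, 42, 53, 1918]), ([243.5, 205.0], [228, 195, 32, 18, 323]), ([315.1, 261.2], [302, 252, 27, 20, 425]), ([200.7, 360.2], [177, 340, 44, 31, 473]), ([205.2, 389.7], [192, 382, 30, 12, 107])]
side yellow [([306.6, 222.6], [295, 215, 24, 16, 312]), ([235.9, 272.0], [217, 257, 39, 27, 630])]
side green [([315.6, 196.6], [306, 191, 21, 12, 205]), ([240.2, 235.8], [228, 230, 25, 14, 224])]
corner [0.6901 0.2956 0.022 ]
corner [ 0.7443 -0.1725  0.022 ]
corner [ 0.4289 -0.2057  0.022 ]
corner [0.3734 0.255  0.022 ]
weight [array([0.5617, 0.124 , 0.0455]), np.float64(0.0007)] [0.5605 0.1232 0.055 ]
jar [array([ 0.5705, -0.021 ,  0.0553]), np.float64(0.0012)] [ 0.5695 -0.0209  0.058 ]
shaker [array([ 0.51  , -0.1743,  0.0577]), np.float64(0.0015)] [ 0.5107 -0.1742  0.058 ]
```

View pics/topc.png

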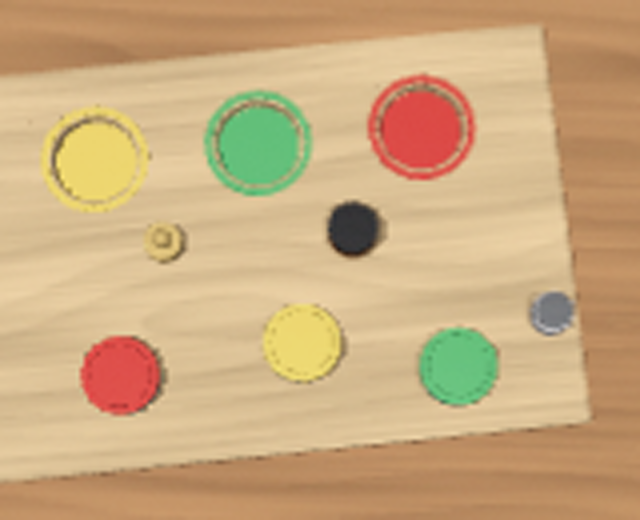

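View pics/sidec.png

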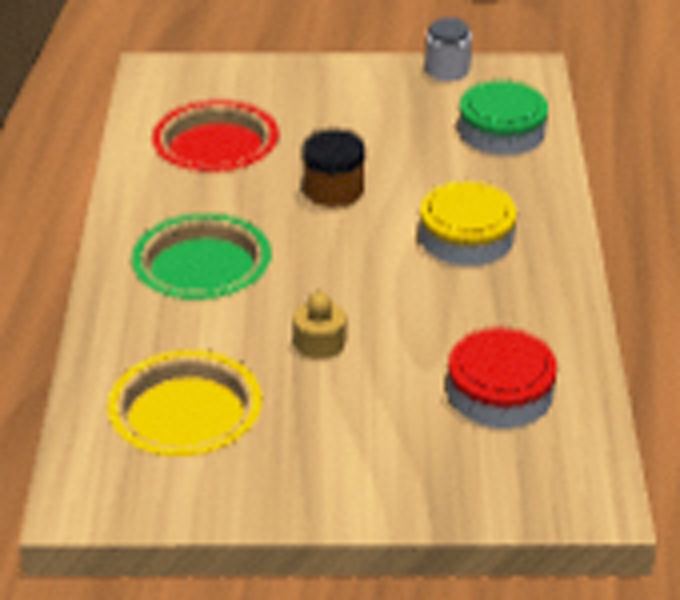

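Run:
```python
from h import *
C=cams();T,S=C['top'],C['side']
tp=lambda p:(np.array(p)+.5)/4-.5+[200,150]
sp=lambda p:(np.array(p)+.5)/4-.5+[190,170]
P={'Py':((95,159),(185,402),.022),'Pg':((258,143),(202,256),.022),'Pr':((422,127),(216,135),.022),
'Tr':((120,375),(502,364),.046),'Ty':((303,343),(468,211),.046),'Tg':((459,366),(503,105),.046),
'jar':((354,229),(334,151),.058),'wt':((165,239),(319,300),.058),'sh':((552,312),(449,30),.058)}
R={}
for k,(a,b,z) in P.items():
  x,e=tri(T,tp(a),S,sp(b)); R[k]=x; print(k,x.round(4),round(e,4),'top',onz(T,tp(a),z).round(4)[:2],'side',onz(S,sp(b),z).round(4)[:2])
y=(R['Py']-R['Pr'])[:2]; print('pitch',np.linalg.norm(y)/2); yaw=np.arctan2(-y[0],y[1]);print('yaw',yaw)
c,s=np.cos(yaw),np.sin(yaw)
for k in R: d=R[k][:2]-R['Pg'][:2]; print(k,'board',((np.array([[c,s],[-s,c]])@d)*1000+[85,0]).round(1))
for z in(.022,):
  for n,m in(('top',T),):
    d=m['depth']; print(d[240,300])
    import itertools
o=ctrl.get_obs();from scipy.spatial.transform import Rotation as Q
q=o['eef_rot'];print(Q.from_quat([*q[1:],q[0]]).as_matrix().round(3),o['eef_pos'])
```

```text
Py [0.6285 0.1835 0.0202] 0.0012 top [0.6287 0.1833] side [0.6274 0.1855]
Pg [0.6438 0.0547 0.0204] 0.0013 top [0.6441 0.0547] side [0.6427 0.0569]
Pr [ 0.6593 -0.0749  0.021 ] 0.0014 top [ 0.6598 -0.0749] side [ 0.6583 -0.0733]
Tr [0.456  0.155  0.0414] 0.0009 top [0.456  0.1544] side [0.4555 0.1602]
Ty [0.4837 0.0156 0.0402] 0.0005 top [0.4834 0.0155] side [0.4832 0.0234]
Tg [ 0.4682 -0.1041  0.0415] 0.0005 top [ 0.468  -0.1038] side [ 0.4678 -0.0972]
jar [ 0.5714 -0.0218  0.0519] 0.0001 top [ 0.5703 -0.0217] side [ 0.5703 -0.0131]
wt [0.5611 0.1231 0.05  ] 0.0002 top [0.5597 0.1224] side [0.5598 0.1326]
sh [ 0.5098 -0.1739  0.0554] 0.0004 top [ 0.5092 -0.1735] side [ 0.5097 -0.1696]
pitch 0.1301168754795311
yaw 0.11877204934367909
Py board [ 85.  129.7]
Pg board [85.  0.]
Pr board [  85.  -130.6]
Tr board [-89.7 121.8]
Ty board [-78.6 -19.9]
Tg board [-108.2 -136.9]
jar board [  4.1 -67.4]
wt board [11.  77.7]
sh board [ -75.2 -211.1]
1.4213328
[[ 0.33  -0.    -0.944]
 [ 0.944 -0.001  0.33 ]
 [-0.001 -1.     0.   ]] [0.18936465 0.54274822 0.23097227]
```

```bash
cat >> h.py <<'E'
from scipy.spatial.transform import Rotation as Q
YAW=.1188;PG=np.array([.6438,.0547]);RB=np.array([[np.cos(YAW),-np.sin(YAW)],[np.sin(YAW),np.cos(YAW)]])
def b2w(b): return PG+RB@(np.array(b)/1000-[.085,0])
def w2b(w): return RB.T@(np.array(w)[:2]-PG)*1000+[85,0]
def plan(b=None,z=None,d=None,sign=1):
    """target fork centre b (board mm), height z (m), push dir d (board vector) along sign*tool z"""
    o=ctrl.get_obs();q=o['eef_rot'];M=Q.from_quat([*q[1:],q[0]]).as_matrix();p=o['eef_pos']
    print('t %.2f'%o['time_s'],'fork board',w2b(p).round(1),'z %.4f'%p[2],'toolz',np.degrees(np.arctan2(*M[1::-1,2])).round(1),'tilt',M[2].round(3),'F',np.round(o['wrist_force'],1),'op',round(o['opening'],3),'q',np.round(o['q'],2))
    if b is not None: print('shift cm',(M.T@(np.array([*b2w(b),p[2] if z is None else z])-p)*100).round(2))
    if d is not None:
        a=RB@np.array(d,float)*sign;L=M.T@np.array([*a,0]);print('turn about y (rad)',np.arctan2(L[0],L[2]).round(3))
def tins(h=.041):
    c=imaging.camera('top')
    hs=cv2.cvtColor(c['frame'],cv2.COLOR_RGB2HSV)
    return c
E
python3 -c "
from h import *
plan((-79,78),.12,(-.2425,.97))"
```

```text
t 0.30 fork board [-308.4  538.5] z 0.2310 toolz 160.8 tilt [-0.001 -1.     0.   ] F [-0.6 -0.   0.2] op 1.001 q [ 1.03  0.18  1.61  0.    1.35 -0.21]
shift cm [-31.29  11.11 -40.83]
turn about y (rad) 0.871
```

```bash
python3 -m jog '[[[-2.4,0,-3.1],[0,0,0],3],[[-2.4,0,-3.1],[0,0,0],3],[[-2.4,0,-3.1],[0,0,0],3],[[-2.4,0,-3.1],[0,0,0],3],[[-2.4,0,-3.1],[0,0,0],3],[[-2.4,0,-3.1],[0,0,0],3],[[-2.4,0,-3.1],[0,0,0],3],[[-2.4,0,-3.1],[0,0,0],3],[[-2.4,0,-3.1],[0,0,0],3],[[-2.4,0,-3.1],[0,0,0],3],[[-2.4,0,-3.1],[0,0,0],3],[[-2.4,0,-3.1],[0,0,0],3]]'
python3 -m jog '[[[0,0,0],[0,0.124,0],3],[[0,0,0],[0,0.124,0],3],[[0,0,0],[0,0.124,0],3],[[0,0,0],[0,0.124,0],3],[[0,0,0],[0,0.124,0],3],[[0,0,0],[0,0.124,0],3],[[0,0,0],[0,0.124,0],3],[[0,0,0],[0,0,0],3]]'
python3 -c "
from h import *
plan((-79,78),.05,(-.2425,.97))"
```

```text
time_s: 1.3
eef_pos: [0.4523, 0.1384, 0.2308]
eef_rot: [0.574, -0.573, -0.415, 0.412]
wrist_force: [1.5, 1.1, 0.1]
opening: 0.356
time_s: 1.97
eef_pos: [0.4579, 0.1276, 0.2312]
eef_rot: [-0.695, 0.695, 0.13, -0.126]
wrist_force: [-0.5, 0.0, 0.0]
opening: 0.351
t 1.97 fork board [-91.   94.4] z 0.2312 toolz 110.9 tilt [ 0.006 -1.    -0.001] F [-0.5  0.   0. ] op 0.351 q [ 0.02 -0.05  1.85  0.    1.33 -0.34]
shift cm [ 0.66 18.12 -1.86]
turn about y (rad) 0.001
```

```bash
python3 -m jog '[[[0.3,2,-0.9],[0,0,-0.003],3],[[0.3,3.5,-0.9],[0,0,-0.003],3],[[0,3.5,0],[0,0,0],3],[[0,3.5,0],[0,0,0],3],[[0,3,0],[0,0,0],3],[[0,1.8,0],[0,0,0],3],[[0,0,0],[0,0,0],3]]'
python3 - <<'E'
from h import *
plan((-79,78),.026,(-.2425,.97))
C=cams()
a=C['side']['frame'][190:310,260:400,::-1];cv2.imwrite('pics/s1.png',cv2.resize(a,None,fx=5,fy=5,interpolation=2))
E
```

```text
time_s: 2.55
eef_pos: [0.4773, 0.113, 0.0563]
eef_rot: [-0.693, 0.694, 0.147, -0.13]
wrist_force: [-0.7, 0.6, -0.9]
opening: 0.351
t 2.55 fork board [-73.4  77.6] z 0.0563 toolz 112.5 tilt [ 0.024 -1.    -0.006] F [-0.7  0.6 -0.9] op 0.351 q [-0.01  0.22  1.96  0.    0.93 -0.41]
shift cm [-0.6   3.02  0.21]
turn about y (rad) 0.03
```

View pics/s1.png

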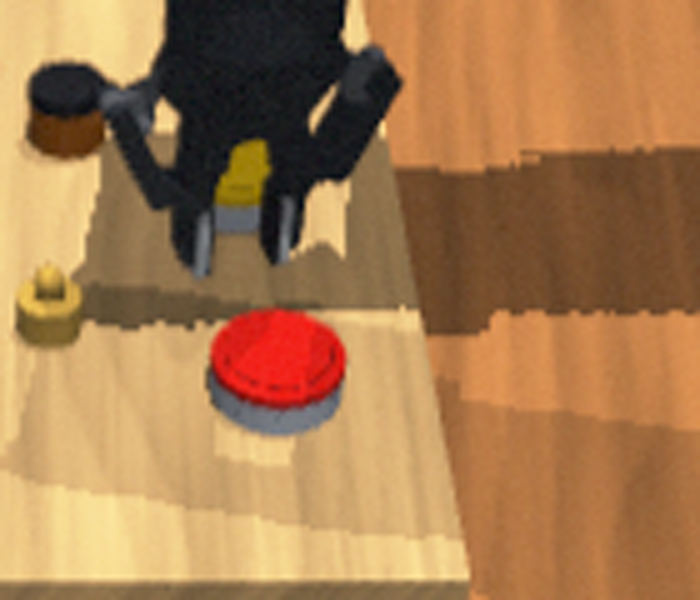

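The picture shows the fork about 45 mm behind the red tin, with its tips around (200,270) and (280,260) and the knuckles well above the objects. Next I'll creep down to the board by force.

```bash
python3 -m jog '[[[-0.3,1.2,0.1],[0,0.015,0.012],3],[[-0.3,1.0,0.1],[0,0.015,0.012],3],[[0,0.3,0],[0,0,0],3],[[0,0,0],[0,0,0],3]]'
python3 -c "
from h import *
plan((-79,78),.026,(-.2425,.97))"
python3 -m jog '[[[0,0.3,0],[0,0,0],3],[[0,0,0],[0,0,0],3]]'
python3 -m jog '[[[0,0.2,0],[0,0,0],3],[[0,0,0],[0,0,0],3]]'
python3 -m jog '[[[0,0.1,0],[0,0,0],3],[[0,0,0],[0,0,0],3]]'
```

```text
time_s: 2.98
eef_pos: [0.4794, 0.1129, 0.0402]
eef_rot: [-0.692, 0.699, 0.134, -0.123]
wrist_force: [0.2, -0.3, -0.1]
opening: 0.353
t 2.98 fork board [-71.4  77.3] z 0.0402 toolz 111.0 tilt [ 0.014 -1.    -0.012] F [ 0.2 -0.3 -0.1] op 0.353 q [-0.01  0.26  1.95 -0.01  0.91 -0.37]
shift cm [-0.74  1.4   0.27]
turn about y (rad) 0.002
time_s: 3.15
eef_pos: [0.481, 0.1131, 0.0389]
eef_rot: [-0.692, 0.699, 0.136, -0.122]
wrist_force: [-0.7, -0.4, -0.3]
opening: 0.354
time_s: 3.32
eef_pos: [0.4821, 0.1131, 0.0379]
eef_rot: [-0.691, 0.699, 0.137, -0.122]
wrist_force: [0.4, 0.3, 0.1]
opening: 0.35
time_s: 3.48
eef_pos: [0.4826, 0.1131, 0.0373]
eef_rot: [-0.691, 0.699, 0.138, -0.121]
wrist_force: [0.0, -0.2, 0.5]
opening: 0.355
```

```bash
python3 -m jog '[[[-0.8,0.5,0.3],[0,0,0.014],3],[[-0.6,0.5,0.3],[-0.01,0,0],3],[[0,0,0],[0,0,0],3]]'
python3 -c "
from h import *
plan((-79,78),.026,(-.2425,.97))"
python3 -m jog '[[[-0.3,0.6,0.1],[0,0,0],3],[[0,0.4,0],[0,0,0],3],[[0,0,0],[0,0,0],3]]'
python3 -c "
from h import *
plan((-79,78),.026,(-.2425,.97))"
```

```text
time_s: 3.73
eef_pos: [0.4664, 0.1133, 0.0263]
eef_rot: [-0.687, 0.704, 0.133, -0.126]
wrist_force: [-1.0, 0.8, -1.2]
opening: 0.351
t 3.73 fork board [-84.2  79.2] z 0.0263 toolz 111.1 tilt [ 0.006 -1.    -0.026] F [-1.   0.8 -1.2] op 0.351 q [ 0.01  0.27  1.98 -0.03  0.87 -0.34]
shift cm [ 0.48  0.04 -0.25]
turn about y (rad) 0.004
time_s: 3.98
eef_pos: [0.4657, 0.1134, 0.0229]
eef_rot: [-0.686, 0.704, 0.135, -0.125]
wrist_force: [0.4, -0.6, -0.5]
opening: 0.348
t 3.98 fork board [-84.9  79.4] z 0.0229 toolz 111.2 tilt [ 0.008 -1.    -0.028] F [ 0.4 -0.6 -0.5] op 0.348 q [ 0.01  0.27  1.99 -0.03  0.86 -0.34]
shift cm [ 0.54 -0.3  -0.29]
turn about y (rad) 0.006
```

```bash
python3 -m jog '[[[0.5,0.2,0],[0.014,0,0.004],3],[[0.3,0.2,0],[0.014,0,0.004],3],[[0,0,0],[0,0,0],3]]'
python3 -c "
from h import *
plan((-101,164),.021,(-.2425,.97))"
python3 -m jog '[[[0,0,0.7],[0,0,0],3],[[0,0,0.7],[0,0,0],3],[[0,0,0.7],[0,0,0],3],[[0,0,0.7],[0,0,0],3],[[0,0,0.7],[0,0,0],3],[[0,0,0.7],[0,0,0],3]]'
python3 -c "
from h import *
plan((-101,164),.021,(-.2425,.97))"
```

```text
time_s: 4.23
eef_pos: [0.4725, 0.1159, 0.022]
eef_rot: [-0.695, 0.695, 0.13, -0.132]
wrist_force: [0.5, -0.2, 0.2]
opening: 0.351
t 4.23 fork board [-77.8  81.1] z 0.0220 toolz 111.3 tilt [-0.003 -1.     0.   ] F [ 0.5 -0.2  0.2] op 0.351 q [-0.    0.3   1.96 -0.    0.89 -0.37]
shift cm [-0.16  0.1   8.61]
turn about y (rad) 0.009
time_s: 4.73
eef_pos: [0.4585, 0.1568, 0.0216]
eef_rot: [-0.694, 0.696, 0.131, -0.13]
wrist_force: [0.6, -3.2, 3.6]
opening: 0.352
t 4.73 fork board [-86.9 123.3] z 0.0216 toolz 111.2 tilt [ 0.    -1.    -0.002] F [ 0.6 -3.2  3.6] op 0.352 q [ 0.09  0.29  1.97 -0.    0.88 -0.28]
shift cm [-0.35  0.05  4.29]
turn about y (rad) 0.007
```

```bash
python3 -m jog '[[[0,-0.1,0.7],[0,0,0],3],[[0,0,0.7],[0,0,0],3],[[0,0,0.7],[0,0,0],3],[[0,0,0.7],[0,0,0],3],[[0,0,0.7],[0,0,0],3],[[0,0,0.6],[0,0,0],3],[[0,0,0],[0,0,0],3]]'
cat >> h.py <<'E'
def look(name,box=(190,150,370,290)):
    """tins in board mm from top picture: lid-coloured blobs"""
    c=imaging.camera('top');x0,y0,x1,y1=box
    hs=cv2.cvtColor(c['frame'],cv2.COLOR_RGB2HSV)
    for col,(a,b) in {'red':(0,6),'yellow':(20,32),'green':(50,80)}.items():
        m=cv2.inRange(hs,(a,110 if col!='red' else 150,100),(b,255,255))
        if col=='red': m|=cv2.inRange(hs,(174,150,100),(180,255,255))
        m[:y0]=0;m[y1:]=0;m[:,:x0]=0;m[:,x1:]=0
        m=cv2.morphologyEx(m,cv2.MORPH_OPEN,np.ones((3,3),np.uint8))
        n,l,s,ce=cv2.connectedComponentsWithStats(m)
        for i in range(1,n):
            if s[i,4]>120: print(col,'px',ce[i].round(1),'area',s[i,4],'board@lid',w2b(onz(c,ce[i],.044)).round(1))
    if name: cv2.imwrite(name,cv2.resize(c['frame'][y0:y1,x0:x1,::-1],None,fx=4,fy=4,interpolation=2))
E
python3 - <<'E'
from h import *
plan((-101,164),.021,(-.2425,.97))
look('pics/t2.png')
E
```

```text
time_s: 5.32
eef_pos: [0.4393, 0.2015, 0.0216]
eef_rot: [-0.694, 0.695, 0.131, -0.132]
wrist_force: [1.0, -1.3, 2.3]
opening: 0.353
t 5.32 fork board [-100.6  170. ] z 0.0216 toolz 111.4 tilt [-0.002 -1.    -0.001] F [ 1.  -1.3  2.3] op 0.353 q [ 0.18  0.29  1.97 -0.    0.89 -0.19]
shift cm [-0.19  0.06 -0.57]
turn about y (rad) 0.01
red px [304.7 182. ] area 301 board@lid [  78.7 -127.3]
yellow px [223.5 190. ] area 320 board@lid [ 78.3 126.9]
yellow px [275.2 235.1] area 305 board@lid [-78.  -19.3]
green px [264.1 186.3] area 272 board@lid [77.3  0.2]
green px [314.1 241.3] area 257 board@lid [-108.7 -135.7]
```

```bash
python3 -m jog '[[[0,-0.1,-1],[0,0,0],3],[[0,-2.5,0],[0,0,0],3],[[0,-3,0],[0,0,0],3],[[0,-1,0],[0,0,0],3],[[0,0,0],[0,0,0],3]]'
python3 -c "
from h import *
plan((-94,-62),.085,(.35,.937))"
```

```text
time_s: 5.78
eef_pos: [0.4404, 0.1892, 0.0867]
eef_rot: [0.695, -0.695, -0.127, 0.135]
wrist_force: [-0.4, -0.5, 0.1]
opening: 0.353
t 5.78 fork board [-101.1  157.7] z 0.0867 toolz 111.4 tilt [-0.012 -1.     0.002] F [-0.4 -0.5  0.1] op 0.353 q [ 0.16  0.17  1.95 -0.    1.04 -0.22]
shift cm [ -4.85   0.18 -21.44]
turn about y (rad) 0.612
```

```bash
python3 -m jog '[[[-0.8,0,-3.5],[0,0,0],3],[[-0.8,0,-3.5],[0,0,0],3],[[-0.8,0,-3.5],[0,0,0],3],[[-0.8,0,-3.5],[0,0,0],3],[[-0.8,0,-3.5],[0,0,0],3],[[-0.8,0,-3.2],[0,0,0],3],[[0,0,0],[0,0.122,0],3],[[0,0,0],[0,0.122,0],3],[[0,0,0],[0,0.122,0],3],[[0,0,0],[0,0.122,0],3],[[0,0,0],[0,0.122,0],3],[[0,0,0],[0,0,0],3]]'
python3 - <<'E'
from h import *
plan((-94,-62),.023,(.35,.937))
look('pics/t3.png')
E
```

```text
time_s: 6.78
eef_pos: [0.4663, -0.0359, 0.0744]
eef_rot: [-0.702, 0.702, -0.095, 0.08]
wrist_force: [-0.4, 0.2, 0.0]
opening: 0.352
t 6.78 fork board [-102.  -69.] z 0.0744 toolz 75.7 tilt [-0.022 -1.    -0.003] F [-0.4  0.2  0. ] op 0.352 q [-0.33  0.17  1.98 -0.01  1.02 -0.08]
shift cm [0.61 5.12 0.95]
turn about y (rad) -0.01
red px [304.7 182. ] area 301 board@lid [  78.7 -127.3]
red px [203.5 252.2] area 283 board@lid [-108.7  203.5]
yellow px [223.5 190.1] area 319 board@lid [ 78.1 127. ]
green px [264.1 186.3] area 272 board@lid [77.3  0.2]
```

```bash
python3 -m jog '[[[0.3,1.5,0.5],[0,-0.005,-0.022],3],[[0.2,1.5,0.3],[0,-0.005,0],3],[[0,1.0,0],[0,0,0],3],[[0,0.6,0],[0,0,0],3],[[0,0,0],[0,0,0],3]]'
python3 -c "
from h import *
plan((-94,-62),.023,(.35,.937))"
```

```text
time_s: 7.25
eef_pos: [0.4715, -0.0297, 0.0241]
eef_rot: [-0.702, 0.704, -0.076, 0.075]
wrist_force: [0.3, 0.4, -0.8]
opening: 0.351
t 7.25 fork board [-96.1 -63.4] z 0.0241 toolz 77.8 tilt [-0.001 -1.    -0.002] F [ 0.3  0.4 -0.8] op 0.351 q [-0.31  0.27  1.99 -0.    0.88 -0.1 ]
shift cm [0.15 0.11 0.2 ]
turn about y (rad) 0.025
```

```bash
python3 -m jog '[[[0.15,0,0.5],[0,0.02,0],3],[[0,0,0.75],[0,0,0],3],[[0,0,0.75],[0,0,0],3],[[0,0,0.75],[0,0,0],3],[[0,0,0.75],[0,0,0],3],[[0,0,0.75],[0,0,0],3],[[0,0,0.75],[0,0,0],3],[[0,0,0.75],[0,0,0],3],[[0,0,0.75],[0,0,0],3],[[0,0,0.75],[0,0,0],3],[[0,0,0.75],[0,0,0],3],[[0,0,0.75],[0,0,0],3]]'
python3 -c "
from h import *
plan((-33,100),.023,(.35,.937))
look(None)"
```

```text
time_s: 8.25
eef_pos: [0.4941, 0.0627, 0.0246]
eef_rot: [-0.702, 0.704, -0.08, 0.079]
wrist_force: [-1.4, -1.3, -0.9]
opening: 0.351
t 8.25 fork board [-62.7  25.7] z 0.0246 toolz 77.1 tilt [-0.001 -1.    -0.003] F [-1.4 -1.3 -0.9] op 0.351 q [-0.11  0.31  1.93 -0.    0.9   0.12]
shift cm [0.29 0.13 8.  ]
turn about y (rad) 0.014
red px [304.7 182. ] area 301 board@lid [  78.7 -127.3]
red px [203.5 252.2] area 282 board@lid [-108.8  203.4]
yellow px [223.5 190. ] area 320 board@lid [ 78.3 126.9]
green px [264.1 186.3] area 272 board@lid [77.3  0.2]
green px [314.  241.3] area 263 board@lid [-108.6 -135.4]
```

```bash
python3 -m jog '[[[0.03,0,0.7],[0,0,0],3],[[0.03,0,0.7],[0,0,0],3],[[0.03,0,0.7],[0,0,0],3],[[0.03,0,0.7],[0,0,0],3],[[0.03,0,0.7],[0,0,0],3],[[0.03,0,0.7],[0,0,0],3],[[0.03,0,0.7],[0,0,0],3],[[0.03,0,0.7],[0,0,0],3],[[0.03,0,0.7],[0,0,0],3],[[0.03,0,0.7],[0,0,0],3],[[0.03,0,0.7],[0,0,0],3],[[0,0,0],[0,0,0],3]]'
python3 -c "
from h import *
plan((-33,100),.023,(.35,.937))"
python3 -m jog '[[[0,0,-1.2],[0,0,0],3],[[0,-2.5,-0.5],[0,0,0],3],[[0,-3.2,0],[0,0,0],3],[[0,-2,0],[0,0,0],3],[[0,0,-2],[0,0,0],3],[[0,0,-1],[0,0,0],3],[[0,0,0],[0,0,0],3]]'
python3 -c "
from h import *
plan((-65,135),.095,(1,0))
look(None)"
```

```text
time_s: 9.3
eef_pos: [0.5172, 0.1464, 0.0246]
eef_rot: [-0.702, 0.703, -0.079, 0.079]
wrist_force: [0.8, 0.1, 0.2]
opening: 0.35
t 9.30 fork board [-29.8 106.1] z 0.0246 toolz 77.2 tilt [-0.    -1.    -0.002] F [0.8 0.1 0.2] op 0.35 q [ 0.06  0.38  1.83 -0.    0.93  0.28]
shift cm [-0.09  0.16 -0.68]
turn about y (rad) 0.015
time_s: 9.88
eef_pos: [0.5037, 0.096, 0.103]
eef_rot: [-0.702, 0.704, -0.08, 0.077]
wrist_force: [0.3, 0.5, 1.0]
opening: 0.35
t 9.88 fork board [-49.2  57.6] z 0.1030 toolz 77.3 tilt [-0.004 -1.    -0.004] F [0.3 0.5 1. ] op 0.35 q [-0.04  0.21  1.86 -0.    1.08  0.18]
shift cm [-4.07  0.79  6.77]
turn about y (rad) 1.23
red px [304.8 182. ] area 300 board@lid [  78.7 -127.4]
green px [265.  184.3] area 190 board@lid [83.3 -3.4]
green px [314.1 241.3] area 257 board@lid [-108.5 -135.7]
```

```bash
python3 -m jog '[[[-1.35,0,2.6],[0,0,0],3],[[-1.35,0,2.6],[0,0,0],3],[[-1.35,0,2.5],[0,0,0],3],[[0,0,0],[0,0.124,0],3],[[0,0,0],[0,0.124,0],3],[[0,0,0],[0,0.124,0],3],[[0,0,0],[0,0.124,0],3],[[0,0,0],[0,0.124,0],3],[[0,0,0],[0,0.124,0],3],[[0,0,0],[0,0.124,0],3],[[0,0,0],[0,0.124,0],3],[[0,0,0],[0,0.124,0],3]]'
python3 -m jog '[[[0,0,0],[0,0.12,0],3],[[0,0,0],[0,0.08,0],3],[[0,0,0],[0,0,0],3]]'
python3 -c "
from h import *
plan((-63,146),.023,(.994,-.107))
look('pics/t4.png')
c=imaging.camera('side')
for b in blobs(c,'yellow'): print(b, w2b(onz(c,b[0],.043)).round(1))
cv2.imwrite('pics/s4.png',cv2.resize(c['frame'][170:320,190:360,::-1],None,fx=4,fy=4))"
```

```text
time_s: 10.93
eef_pos: [0.472, 0.1858, 0.0907]
eef_rot: [-0.544, 0.556, -0.451, 0.437]
wrist_force: [-0.6, 0.5, 0.2]
opening: 0.352
time_s: 11.18
eef_pos: [0.4696, 0.1863, 0.0874]
eef_rot: [0.491, -0.507, 0.509, -0.493]
wrist_force: [-0.2, -0.1, -0.3]
opening: 0.354
t 11.18 fork board [-72.4 151.4] z 0.0874 toolz -0.2 tilt [ 0.001 -0.999 -0.032] F [-0.2 -0.1 -0.3] op 0.354 q [0.14 0.23 1.87 0.   1.07 1.71]
shift cm [0.41 6.4  1.2 ]
turn about y (rad) -0.015
red px [304.8 182. ] area 300 board@lid [  78.7 -127.4]
red px [203.3 251. ] area 245 board@lid [-104.9  203.8]
yellow px [223.9 189. ] area 280 board@lid [ 81.2 125.6]
green px [264.1 186.3] area 272 board@lid [77.3  0.2]
green px [314.1 241.3] area 259 board@lid [-108.6 -135.9]
([281.9, 266.6], [269, 257, 27, 20, 443]) [-16.9 143. ]
([235.9, 272.2], [217, 258, 39, 26, 612]) [ 80.7 160.7]
```

View pics/s4.png

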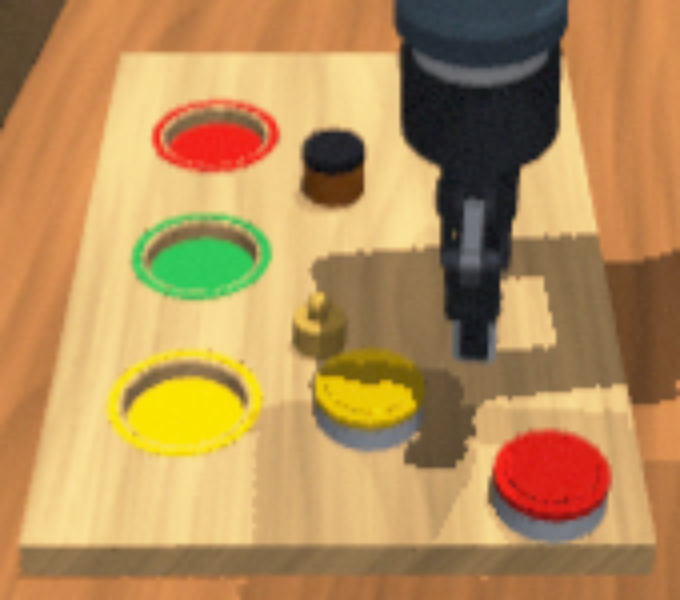

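The lid is on and the yellow tin is at crop (368,388), about board (-17,140). The red tin is at (550,475), clear of the fork.

```bash
python3 -m jog '[[[0.2,2,0.6],[0.016,-0.007,0],3],[[0.2,2,0.4],[0.016,-0.007,0],3],[[0,1.4,0],[0,0,0],3],[[0,0.7,0],[0,0,0],3],[[0,0,0],[0,0,0],3]]'
python3 -c "
from h import *
plan((-63,145),.023,(.994,-.107))"
```

```text
time_s: 11.7
eef_pos: [0.48, 0.1829, 0.0241]
eef_rot: [0.508, -0.507, 0.492, -0.493]
wrist_force: [-0.5, 0.1, 0.3]
opening: 0.353
t 11.70 fork board [-62.5 146.7] z 0.0241 toolz 1.7 tilt [-0.    -1.     0.003] F [-0.5  0.1  0.3] op 0.353 q [ 0.13  0.34  1.89 -0.    0.91  1.67]
shift cm [ 0.18  0.11 -0.04]
turn about y (rad) 0.019
```

```bash
python3 -m jog '[[[0.15,0,0.6],[0,0.015,0],3],[[0,0,0.75],[0,0,0],3],[[0,0,0.75],[0,0,0],3],[[0,0,0.75],[0,0,0],3],[[0,0,0.75],[0,0,0],3],[[0,0,0.75],[0,0,0],3],[[0,0,0.75],[0,0,0],3],[[0,0,0.75],[0,0,0],3],[[0,0,0.75],[0,0,0],3],[[0,0,0.75],[0,0,0],3]]'
python3 -c "
from h import *
plan((47,133),.023,(.994,-.107))
c=imaging.camera('side')
for b in blobs(c,'yellow'): print(b, w2b(onz(c,b[0],.041)).round(1))
"
```

```text
time_s: 12.53
eef_pos: [0.5623, 0.1832, 0.0273]
eef_rot: [0.506, -0.503, 0.494, -0.497]
wrist_force: [-0.6, 0.2, 0.1]
opening: 0.35
t 12.53 fork board [ 19.3 137.2] z 0.0273 toolz 1.0 tilt [-0.001 -1.     0.006] F [-0.6  0.2  0.1] op 0.35 q [0.11 0.47 1.69 0.   0.97 1.67]
shift cm [0.14 0.45 2.8 ]
turn about y (rad) 0.006
([237.7, 269.0], [217, 255, 42, 29, 693]) [ 77.9 148.6]
```

```bash
python3 -m jog '[[[0.1,0.25,0.5],[0,0,0],3],[[0.05,0.1,0.5],[0,0,0],3],[[0,0,0.5],[0,0,0],3],[[0,0,0.5],[0,0,0],3],[[0,0,0],[0,0,0],3]]'
python3 -c "
from h import *
plan((47,133),.023,(.994,-.107))
c=imaging.camera('side')
for b in blobs(c,'yellow'): print(b, w2b(onz(c,b[0],.031)).round(1))
cv2.imwrite('pics/s5.png',cv2.resize(c['frame'][220:310,190:310,::-1],None,fx=5,fy=5))
look('pics/t5.png')
"
```

```text
time_s: 13.0
eef_pos: [0.5863, 0.1818, 0.024]
eef_rot: [0.506, -0.502, 0.494, -0.497]
wrist_force: [-0.2, -0.0, -0.2]
opening: 0.353
t 13.00 fork board [ 43. 133.] z 0.0240 toolz 1.0 tilt [-0.001 -1.     0.007] F [-0.2 -0.  -0.2] op 0.353 q [0.11 0.51 1.63 0.   0.99 1.66]
shift cm [-0.04  0.1   0.4 ]
turn about y (rad) 0.005
([232.3, 269.1], [217, 256, 35, 28, 528]) [ 90.9 138.2]
red px [304.7 182. ] area 300 board@lid [  78.6 -127.2]
green px [264.1 186.4] area 274 board@lid [77.2  0.1]
green px [314.1 241.2] area 255 board@lid [-108.5 -135.7]
```

View pics/s5.png

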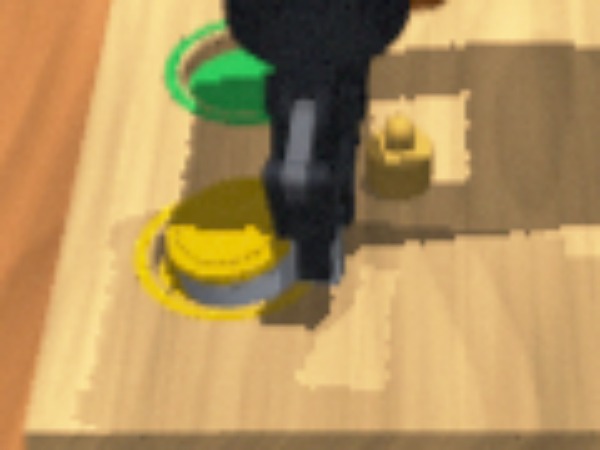

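The tin at crop (235,235) is in the mouth of the pocket but may still be tilted on its near edge. I'll nudge it a few mm more and back off.

```bash
python3 -m jog '[[[0,0,0.4],[0,0,0],3],[[0,0,0.3],[0,0,0],3],[[0,0,0],[0,0,0],3]]'
python3 -c "
from h import *
plan((47,133),.023,(.994,-.107))"
python3 -m jog '[[[0,0,-1.2],[0,0,0],3],[[0,-2.5,-0.5],[0,0,0],3],[[0,-3.2,0],[0,0,0],3],[[0,-2.5,-1],[0,0,0],3],[[0,0,-3],[0,0,0],3],[[0,0,-3],[0,0,0],3],[[0,0,0],[0,0,0],3]]'
python3 - <<'E'
from h import *
plan((-120,-172),.1,(.33,.944))
look('pics/t6.png')
c=imaging.camera('side')
cv2.imwrite('pics/s6.png',cv2.resize(c['frame'][230:310,190:310,::-1],None,fx=6,fy=6))
E
```

```text
time_s: 13.35
eef_pos: [0.5921, 0.1821, 0.0237]
eef_rot: [0.506, -0.503, 0.495, -0.497]
wrist_force: [-0.2, -0.2, -0.5]
opening: 0.356
t 13.35 fork board [ 48.8 132.6] z 0.0237 toolz 1.0 tilt [-0.001 -1.     0.005] F [-0.2 -0.2 -0.5] op 0.356 q [0.11 0.53 1.62 0.   0.99 1.66]
shift cm [-0.02  0.07 -0.18]
turn about y (rad) 0.006
time_s: 13.93
eef_pos: [0.5026, 0.18, 0.108]
eef_rot: [0.506, -0.502, 0.495, -0.497]
wrist_force: [0.4, 0.2, -0.1]
opening: 0.351
t 13.93 fork board [-40.4 141.2] z 0.1080 toolz 0.9 tilt [-0.001 -1.     0.006] F [ 0.4  0.2 -0.1] op 0.351 q [0.12 0.23 1.82 0.   1.09 1.68]
shift cm [31.97  0.75 -4.71]
turn about y (rad) -1.337
red px [304.8 182. ] area 300 board@lid [  78.7 -127.4]
yellow px [225.7 184.1] area 147 board@lid [ 96.3 118.7]
green px [264.1 186.3] area 272 board@lid [77.3  0.2]
green px [314.1 241.3] area 257 board@lid [-108.7 -135.7]
```

View pics/s6.png

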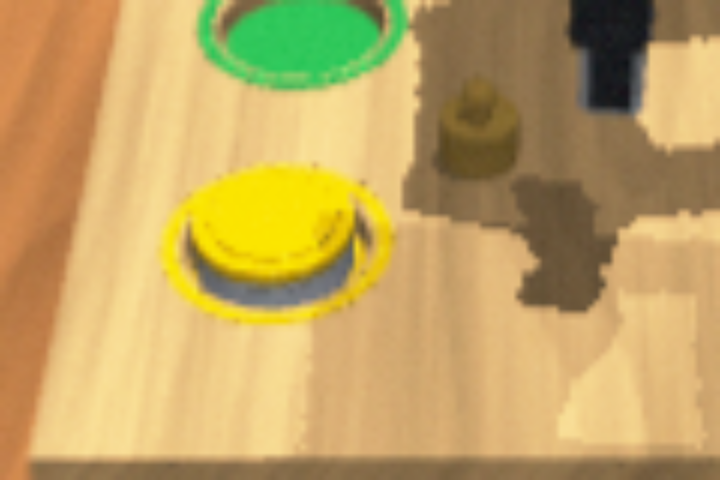

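```bash
cat >> h.py <<'E'
def lid(col,near,cam='side'):
    """plane fit of the lid-coloured depth points near board point"""
    c=imaging.camera(cam);d=c['depth'];hs=cv2.cvtColor(c['frame'],cv2.COLOR_RGB2HSV)
    m=np.zeros(d.shape,np.uint8)
    for a,b in {'red':[(0,8),(172,180)],'yellow':[(18,34)],'green':[(45,85)]}[col]: m|=cv2.inRange(hs,(a,110,40),(b,255,255))
    v,u=np.nonzero((m>0)&(d>0))
    n=cv2.undistortPoints(np.c_[u,v].astype(float)[:,None],c['K'],np.array([c['k1'],0,0,0,0.]))[:,0]
    X=(np.c_[n,np.ones(len(n))]*d[v,u][:,None]-c['t'])@c['R']
    B=(X[:,:2]-PG)@RB*1000+[85,0]
    k=(np.hypot(*(B-near).T)<45);B=B[k];z=X[k,2]*1000
    if len(z)<30: print(col,'few',len(z));return
    top=z>np.percentile(z,92)-9;print(col,cam,'n',len(z),'z pct',np.percentile(z,[2,25,50,75,98]).round(1),end=' ')
    P=np.c_[B[top]-B[top].mean(0),np.ones(top.sum())];s=np.linalg.lstsq(P,z[top],rcond=None)[0]
    print('lid centre',B[top].mean(0).round(1),'slope x,y',s[:2].round(3),'z',s[2].round(1))
E
python3 - <<'E'
from h import *
for cam in('side','top'):
  lid('yellow',(85,130),cam);lid('green',(-108,-137),cam);lid('green',(85,0),cam);lid('red',(-109,203),cam)
E
```

```text
yellow side n 761 z pct [11.9 23.9 32.1 34.6 36.8] lid centre [ 85.3 133.7] slope x,y [ 0.003 -0.042] z 34.0
green side n 207 z pct [38.8 44.9 46.2 47.5 49.4] lid centre [-110.9 -125.3] slope x,y [ 0.003 -0.061] z 46.1
green side n 419 z pct [ 8.9 10.9 12.3 23.  25.2] lid centre [83.7  8.5] slope x,y [ 0.003 -0.003] z 23.6
red side n 539 z pct [39.4 44.7 46.2 47.3 49. ] lid centre [-108.8  210.5] slope x,y [-0.006 -0.032] z 45.9
yellow top n 183 z pct [15.8 23.4 28.4 32.8 37.8] lid centre [ 95. 114.] slope x,y [0.029 0.009] z 32.4
green top n 256 z pct [39.3 43.9 46.  47.9 52.2] lid centre [-108.7 -135.1] slope x,y [ 0.   -0.01] z 46.4
green top n 300 z pct [ 4.2  8.3 10.4 12.8 25.4] lid centre [84.2  0.3] slope x,y [-0.031  0.017] z 12.7
red top n 85 z pct [21.3 41.6 43.7 46.2 49.5] lid centre [-90.4 203.2] slope x,y [-0.133 -0.002] z 44.8
```

```bash
python3 -m jog '[[[3.5,0,-0.6],[0,0,0],3],[[3.5,0,-0.6],[0,0,0],3],[[3.5,0,-0.6],[0,0,0],3],[[3.5,0,-0.6],[0,0,0],3],[[3.5,0,-0.6],[0,0,0],3],[[3.5,0,-0.6],[0,0,0],3],[[3.5,0,-0.6],[0,0,0],3],[[3.5,0,-0.6],[0,0,0],3],[[3.0,0,-0.3],[0,0,0],3],[[0,0,0],[0,-0.122,0],3],[[0,0,0],[0,-0.122,0],3],[[0,0,0],[0,-0.122,0],3]]'
python3 -m jog '[[[0,0,0],[0,-0.122,0],3],[[0,0,0],[0,-0.122,0],3],[[0,0,0],[0,-0.122,0],3],[[0,0,0],[0,-0.122,0],3],[[0,0,0],[0,-0.122,0],3],[[0,0,0],[0,-0.122,0],3],[[0,0,0],[0,-0.122,0],3],[[0,0,0],[0,-0.11,0],3],[[0,0,0],[0,0,0],3]]'
python3 - <<'E'
from h import *
plan((-123,-178),.06,(.33,.944))
look(None)
E
```

```text
time_s: 15.43
eef_pos: [0.4624, -0.1472, 0.1066]
eef_rot: [0.59, -0.586, 0.389, -0.396]
wrist_force: [0.0, 0.9, -0.3]
opening: 0.354
time_s: 16.18
eef_pos: [0.4631, -0.1502, 0.1053]
eef_rot: [0.705, -0.704, 0.06, -0.067]
wrist_force: [0.6, 0.2, 0.1]
opening: 0.351
t 16.18 fork board [-118.7 -182.1] z 0.1053 toolz 79.7 tilt [ 0.01  -1.     0.003] F [0.6 0.2 0.1] op 0.351 q [-0.56  0.14  1.94  0.01  1.06 -0.39]
shift cm [-0.57  4.53  0.25]
turn about y (rad) 0.038
red px [304.7 182. ] area 301 board@lid [  78.7 -127.3]
red px [203.4 252.2] area 283 board@lid [-108.6  203.6]
yellow px [223.3 188.4] area 335 board@lid [ 83.4 127.3]
green px [264.1 186.3] area 273 board@lid [77.3  0.1]
```

```bash
python3 -m jog '[[[-0.3,2,0.1],[0,0.018,0.005],3],[[-0.3,2,0.1],[0,0.018,0.005],3],[[0,1.7,0],[0,0,0],3],[[0,1.4,0],[0,0,0],3],[[0,0.7,0],[0,0,0],3],[[0,0,0],[0,0,0],3]]'
python3 -c "
from h import *
plan((-123,-178),.023,(.33,.944))"
```

```text
time_s: 16.73
eef_pos: [0.4602, -0.1486, 0.0257]
eef_rot: [0.702, -0.701, 0.085, -0.089]
wrist_force: [-0.1, 0.7, 0.6]
opening: 0.354
t 16.73 fork board [-121.4 -180.1] z 0.0257 toolz 75.9 tilt [ 0.004 -1.     0.001] F [-0.1  0.7  0.6] op 0.354 q [-0.56  0.28  1.97  0.    0.89 -0.32]
shift cm [-0.23  0.27  0.14]
turn about y (rad) -0.029
```

```bash
python3 -m jog '[[[-0.1,0.2,0.4],[0,-0.01,0],3],[[0,0.1,0.75],[0,0,0],3],[[0,0,0.75],[0,0,0],3],[[0,0,0.75],[0,0,0],3],[[0,0,0.75],[0,0,0],3],[[0,0,0.75],[0,0,0],3],[[0,0,0.75],[0,0,0],3],[[0,0,0.75],[0,0,0],3],[[0,0,0.75],[0,0,0],3],[[0,0,0.75],[0,0,0],3],[[0,0,0.75],[0,0,0],3],[[0,0,0.75],[0,0,0],3]]'
python3 -c "
from h import *
plan((-68,-32),.023,(.36,.933))
look(None)"
```

```text
time_s: 17.73
eef_pos: [0.4844, -0.0568, 0.0263]
eef_rot: [-0.701, 0.703, -0.081, 0.088]
wrist_force: [-0.1, -0.4, -0.5]
opening: 0.349
t 17.73 fork board [-86.5 -91.8] z 0.0263 toolz 76.2 tilt [ 0.01 -1.   -0.  ] F [-0.1 -0.4 -0.5] op 0.349 q [-0.36  0.28  1.96  0.    0.88 -0.12]
shift cm [-0.37  0.33  6.25]
turn about y (rad) 0.009
red px [304.7 182. ] area 300 board@lid [  78.6 -127.2]
red px [203.5 252.2] area 282 board@lid [-108.7  203.6]
yellow px [223.3 188.4] area 335 board@lid [ 83.4 127.3]
green px [264.1 186.3] area 272 board@lid [77.3  0.2]
```

```bash
python3 -m jog '[[[-0.05,0.15,0.75],[0,0,0],3],[[-0.05,0.1,0.75],[0,0,0],3],[[-0.05,0,0.75],[0,0,0],3],[[-0.05,0,0.75],[0,0,0],3],[[-0.05,0,0.75],[0,0,0],3],[[-0.05,0,0.75],[0,0,0],3],[[0,0,0.75],[0,0,0],3],[[0,0,0.6],[0,0,0],3],[[0,0,0],[0,0,0],3]]'
python3 -c "
from h import *
plan((-68,-32),.023,(.36,.933))"
python3 -m jog '[[[0,0,-1.2],[0,0,0],3],[[0,-2.5,-0.5],[0,0,0],3],[[0,-3.2,0],[0,0,0],3],[[0,-2,0],[0,0,0],3],[[-2.5,0,0],[0,0,0],3],[[-2.5,0,2],[0,0,0],3],[[0,0,0],[0,0.124,0],3],[[0,0,0],[0,0.124,0],3],[[0,0,0],[0,0.124,0],3],[[0,0,0],[0,0.124,0],3],[[0,0,0],[0,0.124,0],3],[[0,0,0],[0,0.124,0],3]]'
python3 -m jog '[[[0,0,0],[0,0.124,0],3],[[0,0,0],[0,0.124,0],3],[[0,0,0],[0,0.124,0],3],[[0,0,0],[0,0.08,0],3],[[0,0,0],[0,0,0],3]]'
python3 -c "
from h import *
plan((-101,3),.06,(1,0))
lid('green',(-55,3));look(None)"
```

```text
time_s: 18.53
eef_pos: [0.4972, 0.0079, 0.0239]
eef_rot: [-0.701, 0.703, -0.081, 0.088]
wrist_force: [-0.1, -0.9, 0.8]
opening: 0.349
t 18.53 fork board [-66.1 -29.1] z 0.0239 toolz 76.3 tilt [ 0.011 -1.    -0.   ] F [-0.1 -0.9  0.8] op 0.349 q [-0.22  0.31  1.94 -0.    0.88  0.02]
shift cm [-0.08  0.09 -0.34]
turn about y (rad) 0.01
time_s: 19.53
eef_pos: [0.4426, 0.0153, 0.1025]
eef_rot: [0.622, -0.621, 0.334, -0.34]
wrist_force: [0.1, -0.2, -0.3]
opening: 0.347
time_s: 19.95
eef_pos: [0.4407, 0.0111, 0.1017]
eef_rot: [0.528, -0.527, 0.469, -0.473]
wrist_force: [-0.3, -0.2, -0.7]
opening: 0.349
t 19.95 fork board [-121.8  -19.3] z 0.1017 toolz 6.4 tilt [ 0.003 -1.     0.005] F [-0.3 -0.2 -0.7] op 0.349 q [-0.24  0.05  2.05 -0.    1.04  1.22]
shift cm [-2.25  4.17  2.04]
turn about y (rad) -0.007
green side n 329 z pct [40.1 45.  46.3 47.6 49.2] lid centre [-52.8  11.2] slope x,y [ 0.004 -0.055] z 46.1
red px [304.7 182. ] area 301 board@lid [  78.7 -127.3]
red px [203.6 252.2] area 287 board@lid [-108.7  203.3]
yellow px [223.3 188.4] area 335 board@lid [ 83.4 127.3]
green px [264.1 186.3] area 275 board@lid [77.5  0.2]
```

```bash
python3 -m jog '[[[-1.2,2,1],[0,-0.005,0],3],[[-1.2,2,1],[0,0,0],3],[[0,1.7,0],[0,0,0],3],[[0,1.4,0],[0,0,0],3],[[0,0.6,0],[0,0,0],3],[[0,0,0],[0,0,0],3]]'
python3 -c "
from h import *
plan((-99,5),.023,(1,-.03))"
```

```text
time_s: 20.55
eef_pos: [0.4611, 0.0357, 0.0233]
eef_rot: [0.534, -0.532, 0.461, -0.468]
wrist_force: [-0.7, -0.1, 0.1]
opening: 0.35
t 20.55 fork board [-98.7   2.8] z 0.0233 toolz 7.8 tilt [ 0.005 -1.     0.01 ] F [-0.7 -0.1  0.1] op 0.35 q [-0.18  0.24  2.03 -0.    0.86  1.26]
shift cm [-0.22  0.03 -0.03]
turn about y (rad) 0.048
```

```bash
python3 -m jog '[[[-0.2,0,0.4],[0,0.025,0],3],[[0,0.02,0.75],[0,0.02,0],3],[[0,0.02,0.75],[0,0,0],3],[[0,0.02,0.75],[0,0,0],3],[[0,0.02,0.75],[0,0,0],3],[[0,0.02,0.75],[0,0,0],3],[[0,0.02,0.75],[0,0,0],3],[[0,0.02,0.75],[0,0,0],3],[[0,0.02,0.75],[0,0,0],3],[[0,0.02,0.75],[0,0,0],3],[[0,0.02,0.75],[0,0,0],3],[[0,0.02,0.75],[0,0,0],3]]'
python3 -c "
from h import *
plan((47,1),.023,(1,-.03));look(None);lid('green',(30,2))"
```

```text
time_s: 21.55
eef_pos: [0.5556, 0.0455, 0.0246]
eef_rot: [0.525, -0.522, 0.472, -0.48]
wrist_force: [-1.5, 0.3, 1.3]
opening: 0.352
t 21.55 fork board [-3.6  1.3] z 0.0246 toolz 5.5 tilt [ 0.006 -1.     0.011] F [-1.5  0.3  1.3] op 0.352 q [-0.13  0.41  1.79 -0.    0.93  1.35]
shift cm [-0.09  0.21  5.06]
turn about y (rad) 0.006
red px [304.7 182. ] area 299 board@lid [  78.6 -127.3]
red px [203.5 252.2] area 280 board@lid [-108.7  203.4]
yellow px [223.3 188.4] area 335 board@lid [ 83.4 127.3]
green side n 349 z pct [10.7 44.  46.  47.5 49.5] lid centre [36.8  7.4] slope x,y [-0.022 -0.027] z 46.4
```

```bash
python3 -m jog '[[[0,0.05,0.7],[0,0,0],3],[[0,0.05,0.7],[0,0,0],3],[[0,0.05,0.7],[0,0,0],3],[[0,0.05,0.7],[0,0,0],3],[[0,0.05,0.6],[0,0,0],3],[[0,0.02,0.6],[0,0,0],3],[[0,0,0.5],[0,0,0],3],[[0,0,0],[0,0,0],3]]'
python3 -c "
from h import *
plan((48,1),.023,(1,-.03));lid('green',(85,0))"
```

```text
time_s: 22.32
eef_pos: [0.6054, 0.0502, 0.022]
eef_rot: [0.525, -0.522, 0.471, -0.48]
wrist_force: [-0.1, -0.3, 0.7]
opening: 0.35
t 22.32 fork board [46.4  0.1] z 0.0220 toolz 5.5 tilt [ 0.006 -1.     0.012] F [-0.1 -0.3  0.7] op 0.35 q [-0.11  0.5   1.65 -0.    0.97  1.37]
shift cm [-0.09 -0.1   0.16]
turn about y (rad) 0.007
green side n 366 z pct [22.6 29.4 34.1 35.2 37.4] lid centre [86.3  6.5] slope x,y [-0.026 -0.039] z 34.4
```

```bash
python3 -m jog '[[[0,0,-1.2],[0,0,0],3],[[0,-2.5,-0.5],[0,0,0],3],[[0,-3.2,0],[0,0,0],3],[[0,-3,-1],[0,0,0],3],[[0,-1.0,-2],[0,0,0],3],[[0,0,0],[0,0,0],3]]'
python3 -c "
from h import *
plan((-116,249),.11,(.146,-.989),-1);lid('green',(85,0));look(None)"
```

```text
time_s: 22.87
eef_pos: [0.553, 0.0463, 0.119]
eef_rot: [0.524, -0.523, 0.473, -0.478]
wrist_force: [0.6, 1.3, -0.6]
opening: 0.352
t 22.87 fork board [-6.2  2.4] z 0.1190 toolz 5.5 tilt [ 0.004 -1.     0.005] F [ 0.6  1.3 -0.6] op 0.352 q [-0.13  0.26  1.75 -0.    1.12  1.35]
shift cm [-24.4    0.74 -11.56]
turn about y (rad) -1.741
green side n 441 z pct [21.6 25.2 33.2 35.2 37.3] lid centre [84.4  5.3] slope x,y [ 0.008 -0.054] z 34.1
red px [304.6 182.1] area 303 board@lid [  78.5 -126.9]
red px [203.5 252.2] area 281 board@lid [-108.8  203.3]
yellow px [221.8 188.1] area 277 board@lid [ 84.8 131.9]
```

```bash
python3 -m jog '[[[-3.4,0,-1.6],[0,0,0],3],[[-3.4,0,-1.6],[0,0,0],3],[[-3.4,0,-1.6],[0,0,0],3],[[-3.4,0,-1.6],[0,0,0],3],[[-3.4,0,-1.6],[0,0,0],3],[[-3.4,0,-1.6],[0,0,0],3],[[-3.4,0,-1.6],[0,0,0],3],[[0,0,0],[0,-0.124,0],3],[[0,0,0],[0,-0.124,0],3],[[0,0,0],[0,-0.124,0],3],[[0,0,0],[0,-0.124,0],3],[[0,0,0],[0,-0.124,0],3]]'
python3 -m jog '[[[0,0,0],[0,-0.124,0],3],[[0,0,0],[0,-0.124,0],3],[[0,0,0],[0,-0.124,0],3],[[0,0,0],[0,-0.124,0],3],[[0,0,0],[0,-0.124,0],3],[[0,0,0],[0,-0.124,0],3],[[0,0,0],[0,-0.124,0],3],[[0,0,0],[0,-0.124,0],3],[[0,0,0],[0,-0.124,0],3],[[0,0,0],[0,0,0],3]]'
python3 -c "
from h import *
plan((-116,249),.05,(.146,-.989),-1);look(None)"
```

```text
time_s: 23.97
eef_pos: [0.4158, 0.2829, 0.1039]
eef_rot: [-0.64, 0.645, -0.295, 0.295]
wrist_force: [-0.4, -0.0, -0.8]
opening: 0.349
time_s: 24.8
eef_pos: [0.4145, 0.2835, 0.0912]
eef_rot: [-0.697, 0.704, 0.088, -0.101]
wrist_force: [1.3, -0.4, 0.2]
opening: 0.351
t 24.80 fork board [-115.6  254.4] z 0.0912 toolz 105.3 tilt [-0.02  -1.    -0.007] F [ 1.3 -0.4  0.2] op 0.351 q [ 0.37  0.21  1.88 -0.01  1.07  0.1 ]
shift cm [-0.04  4.13 -0.49]
turn about y (rad) 0.002
red px [304.7 182. ] area 302 board@lid [  78.8 -127.3]
red px [203.4 252.2] area 287 board@lid [-108.8  203.8]
yellow px [223.3 188.4] area 335 board@lid [ 83.4 127.3]
green px [264.3 185.1] area 267 board@lid [81.2 -0.9]
```

```bash
python3 -m jog '[[[0,2,-0.1],[0,0,-0.01],3],[[0,2,-0.1],[0,0,-0.01],3],[[0,1.5,0],[0,0,0],3],[[0,0.9,0],[0,0,0],3],[[0,0,0],[0,0,0],3]]'
python3 -c "
from h import *
plan((-116,249),.023,(.146,-.989),-1)"
```

```text
time_s: 25.27
eef_pos: [0.416, 0.2815, 0.0233]
eef_rot: [-0.7, 0.704, 0.086, -0.084]
wrist_force: [-0.2, 0.8, 0.2]
opening: 0.349
t 25.27 fork board [-114.3  252.2] z 0.0233 toolz 103.8 tilt [ 0.002 -1.    -0.007] F [-0.2  0.8  0.2] op 0.349 q [ 0.36  0.32  1.92 -0.01  0.9   0.13]
shift cm [-0.21  0.04 -0.3 ]
turn about y (rad) -0.024
```

```bash
python3 -m jog '[[[-0.2,0,-0.4],[0,-0.02,0],3],[[0,0,-0.8],[0,0,0],3],[[0,0,-0.8],[0,0,0],3],[[0,0,-0.8],[0,0,0],3],[[0,0,-0.8],[0,0,0],3],[[0,0,-0.8],[0,0,0],3],[[0,0,-0.8],[0,0,0],3],[[0,0,-0.8],[0,0,0],3],[[0,0,-0.8],[0,0,0],3],[[0,0,-0.8],[0,0,0],3],[[0,0,-0.8],[0,0,0],3],[[0,0,-0.8],[0,0,0],3]]'
python3 -c "
from h import *
plan((-65,-92),.023,(.146,-.989),-1);look(None)"
```

```text
time_s: 26.27
eef_pos: [0.4424, 0.1838, 0.0274]
eef_rot: [-0.699, 0.703, 0.094, -0.088]
wrist_force: [-0.2, 1.6, 0.2]
opening: 0.353
t 26.27 fork board [-99.7 152. ] z 0.0274 toolz 104.8 tilt [ 0.007 -1.    -0.007] F [-0.2  1.6  0.2] op 0.353 q [ 0.15  0.27  1.98 -0.01  0.88 -0.1 ]
shift cm [  0.04   0.61 -24.65]
turn about y (rad) -0.007
red px [304.7 182. ] area 301 board@lid [  78.7 -127.3]
red px [236.2 244.5] area 148 board@lid [-94.8 101.6]
yellow px [223.3 188.4] area 335 board@lid [ 83.4 127.3]
green px [264.3 185.1] area 267 board@lid [81.2 -0.9]
```

```bash
python3 -m jog '[[[0,0.1,-0.8],[0,0,0],3],[[0,0.1,-0.8],[0,0,0],3],[[0,0.06,-0.8],[0,0,0],3],[[0,0.06,-0.8],[0,0,0],3],[[0,0.04,-0.8],[0,0,0],3],[[0,0.03,-0.8],[0,0,0],3],[[0,0.03,-0.8],[0,0,0],3],[[0,0.02,-0.8],[0,0,0],3],[[0,0.02,-0.8],[0,0,0],3],[[0,0.02,-0.8],[0,0,0],3],[[0,0.02,-0.8],[0,0,0],3],[[0,0.02,-0.8],[0,0,0],3]]'
python3 -c "
from h import *
plan((-65,-92),.023,(.146,-.989),-1)"
```

```text
time_s: 27.32
eef_pos: [0.4697, 0.0811, 0.0227]
eef_rot: [-0.699, 0.703, 0.094, -0.088]
wrist_force: [-0.0, 1.5, 0.2]
opening: 0.353
t 27.32 fork board [-84.7  46.8] z 0.0227 toolz 104.8 tilt [ 0.008 -1.    -0.007] F [-0.   1.5  0.2] op 0.353 q [-0.08  0.27  1.99 -0.01  0.87 -0.33]
shift cm [  0.02   0.06 -14.02]
turn about y (rad) -0.007
```

```bash
python3 -m jog '[[[0,0,-0.8],[0,0,0],3],[[0,0,-0.8],[0,0,0],3],[[0,0,-0.8],[0,0,0],3],[[0,0,-0.8],[0,0,0],3],[[0,0,-0.8],[0,0,0],3],[[0,0,-0.8],[0,0,0],3],[[0,0,-0.8],[0,0,0],3],[[0,0,-0.8],[0,0,0],3],[[0,0,-0.8],[0,0,0],3],[[0,0,-0.8],[0,0,0],3]]'
python3 -c "
from h import *
plan((-65,-92),.023,(.146,-.989),-1);look(None);lid('red',(-65,-92))"
```

```text
time_s: 28.15
eef_pos: [0.4917, -0.0052, 0.0228]
eef_rot: [-0.699, 0.703, 0.094, -0.089]
wrist_force: [0.2, 0.8, -0.3]
opening: 0.353
t 28.15 fork board [-73.1 -41.5] z 0.0228 toolz 104.8 tilt [ 0.006 -1.    -0.007] F [ 0.2  0.8 -0.3] op 0.353 q [-0.25  0.3   1.95 -0.    0.88 -0.51]
shift cm [ 0.1   0.01 -5.11]
turn about y (rad) -0.007
red px [304.7 182. ] area 301 board@lid [  78.7 -127.3]
yellow px [223.3 188.4] area 335 board@lid [ 83.4 127.3]
green px [264.3 185.1] area 267 board@lid [81.2 -0.9]
red side n 141 z pct [39.4 45.4 46.8 47.9 54.3] lid centre [-74.2 -71.8] slope x,y [-0.121 -0.008] z 46.9
```

```bash
python3 -m jog '[[[0.01,0,-0.8],[0,0,0],3],[[0.01,0,-0.8],[0,0,0],3],[[0.01,0,-0.8],[0,0,0],3],[[0.01,0,-0.8],[0,0,0],3],[[0.01,0,-0.8],[0,0,0],3],[[0,0,-0.5],[0,0,0],3],[[0,0,0],[0,0,0],3]]'
python3 -c "
from h import *
plan((-65,-92),.023,(.146,-.989),-1)"
python3 -m jog '[[[0,0,1.2],[0,0,0],3],[[0,-2.5,0.5],[0,0,0],3],[[0,-3.2,0],[0,0,0],3],[[0,-2,0],[0,0,0],3],[[-2.0,0,0],[0,0,0],3],[[-2.0,0,0],[0,0,0],3],[[0,0,0],[0,0.124,0],3],[[0,0,0],[0,0.124,0],3],[[0,0,0],[0,0.124,0],3],[[0,0,0],[0,0.124,0],3],[[0,0,0],[0,0.124,0],3],[[0,0,0],[0,0.124,0],3]]'
python3 -m jog '[[[0,0,0],[0,0.124,0],3],[[0,0,0],[0,0.124,0],3],[[0,0,0],[0,0.124,0],3],[[0,0,0],[0,0.124,0],3],[[0,0,0],[0,0.124,0],3],[[0,0,0],[0,0.124,0],3],[[0,0,0],[0,0.124,0],3],[[0,0,0],[0,0.124,0],3],[[0,0,0],[0,0,0],3]]'
python3 -c "
from h import *
plan((-105,-132),.08,(1,0));look(None);lid('red',(-60,-132))"
```

```text
time_s: 28.83
eef_pos: [0.5051, -0.0535, 0.0231]
eef_rot: [-0.699, 0.703, 0.093, -0.088]
wrist_force: [-1.4, 0.5, -0.2]
opening: 0.351
t 28.83 fork board [-65.5 -91. ] z 0.0231 toolz 104.8 tilt [ 0.007 -1.    -0.007] F [-1.4  0.5 -0.2] op 0.351 q [-0.34  0.33  1.91 -0.    0.89 -0.59]
shift cm [ 0.04  0.01 -0.11]
turn about y (rad) -0.008
time_s: 29.83
eef_pos: [0.4546, -0.0357, 0.1023]
eef_rot: [-0.685, 0.686, -0.171, 0.175]
wrist_force: [-0.0, -0.0, -0.4]
opening: 0.35
time_s: 30.58
eef_pos: [0.4499, -0.0254, 0.1011]
eef_rot: [0.519, -0.517, 0.481, -0.482]
wrist_force: [-0.4, 0.4, -0.0]
opening: 0.351
t 30.58 fork board [-117.   -56.5] z 0.1011 toolz 4.2 tilt [-0.    -1.     0.002] F [-0.4  0.4 -0. ] op 0.351 q [-0.32  0.07  2.02  0.    1.05  1.18]
shift cm [7.48 2.11 1.54]
turn about y (rad) -0.045
red px [304.7 182. ] area 302 board@lid [  78.8 -127.3]
yellow px [223.3 188.4] area 335 board@lid [ 83.4 127.3]
green px [264.3 185.1] area 267 board@lid [81.2 -0.9]
red side n 253 z pct [38.9 44.7 46.3 47.7 49.8] lid centre [ -59.8 -120.9] slope x,y [-0.016 -0.049] z 46.2
```

```bash
python3 -m jog '[[[2.4,0,0.4],[0,-0.02,0],3],[[2.4,0,0.4],[0,-0.02,0],3],[[2.4,0,0.2],[0,0,0],3],[[0,2,0],[0,0,0],3],[[0,2,0],[0,0,0],3],[[0,0,0],[0,0,0],3]]'
python3 -c "
from h import *
plan((-106,-130),.023,(1,0));look(None)"
```

```text
time_s: 31.18
eef_pos: [0.4697, -0.0974, 0.0615]
eef_rot: [0.538, -0.535, 0.459, -0.463]
wrist_force: [-0.9, -0.1, -0.5]
opening: 0.348
t 31.18 fork board [-105.9 -130.4] z 0.0615 toolz 8.7 tilt [ 0.002 -1.     0.006] F [-0.9 -0.1 -0.5] op 0.348 q [-0.45  0.2   1.97  0.    0.96  0.96]
shift cm [-0.05  3.85 -0.03]
turn about y (rad) 0.033
red px [304.7 182. ] area 301 board@lid [  78.6 -127.1]
yellow px [223.3 188.4] area 335 board@lid [ 83.4 127.3]
green px [264.3 185.1] area 267 board@lid [81.2 -0.9]
```

```bash
python3 -m jog '[[[0,1.5,0],[0,0.02,0],3],[[0,1.3,0],[0,0.01,0],3],[[0,0.7,0],[0,0,0],3],[[0,0,0],[0,0,0],3]]'
python3 -c "
from h import *
plan((48,-130),.023,(1,0))"
```

```text
time_s: 31.57
eef_pos: [0.4726, -0.0969, 0.0304]
eef_rot: [0.533, -0.53, 0.463, -0.47]
wrist_force: [-0.0, 0.4, -0.6]
opening: 0.349
t 31.57 fork board [-103.  -130.2] z 0.0304 toolz 7.4 tilt [ 0.005 -1.     0.011] F [-0.   0.4 -0.6] op 0.349 q [-0.45  0.26  1.98  0.    0.89  0.99]
shift cm [ 0.14  0.9  15.09]
turn about y (rad) 0.011
```

```bash
python3 -m jog '[[[0,0.5,0],[0.01,0.01,0],3],[[0,0.4,0],[0,0,0],3],[[0,0.02,0.75],[0,0,0],3],[[0,0.02,0.75],[0,0,0],3],[[0,0.02,0.75],[0,0,0],3],[[0,0.02,0.75],[0,0,0],3],[[0,0.02,0.75],[0,0,0],3],[[0,0.02,0.75],[0,0,0],3],[[0,0.02,0.75],[0,0,0],3],[[0,0.02,0.75],[0,0,0],3],[[0,0.02,0.75],[0,0,0],3],[[0,0.02,0.75],[0,0,0],3]]'
python3 -c "
from h import *
plan((48,-130),.023,(1,0));look(None);lid('red',(20,-130))"
```

```text
time_s: 32.57
eef_pos: [0.5568, -0.0866, 0.0241]
eef_rot: [0.535, -0.525, 0.461, -0.476]
wrist_force: [-0.7, 0.1, 0.2]
opening: 0.352
t 32.57 fork board [ -18.1 -130. ] z 0.0241 toolz 7.1 tilt [ 0.007 -1.     0.025] F [-0.7  0.1  0.2] op 0.352 q [-0.37  0.41  1.78  0.01  0.92  1.07]
shift cm [0.03 0.28 6.6 ]
turn about y (rad) 0.004
yellow px [223.3 188.4] area 334 board@lid [ 83.5 127.3]
green px [264.3 185.1] area 267 board@lid [81.2 -0.9]
red side n 253 z pct [10.7 44.6 46.4 47.6 49.8] lid centre [  22.2 -123.7] slope x,y [-0.057 -0.005] z 46.9
```

```bash
python3 -m jog '[[[0,0.05,0.75],[-0.012,0,0],3],[[0,0.05,0.75],[-0.01,0,0],3],[[0,0.05,0.75],[0,0,0],3],[[0,0.05,0.75],[0,0,0],3],[[0,0.05,0.75],[0,0,0],3],[[0,0.05,0.7],[0,0,0],3],[[0,0.02,0.6],[0,0,0],3],[[0,0,0.6],[0,0,0],3],[[0,0,0.5],[0,0,0],3],[[0,0,0],[0,0,0],3]]'
python3 -c "
from h import *
plan((48,-130),.023,(1,0));lid('red',(85,-130))"
```

```text
time_s: 33.5
eef_pos: [0.6188, -0.0788, 0.0219]
eef_rot: [-0.528, 0.533, -0.468, 0.468]
wrist_force: [-0.3, -1.2, -0.2]
opening: 0.351
t 33.50 fork board [  44.3 -129.6] z 0.0219 toolz 7.1 tilt [ 0.006 -1.    -0.005] F [-0.3 -1.2 -0.2] op 0.351 q [-0.31  0.54  1.6  -0.01  1.01  1.14]
shift cm [ 0.04 -0.11  0.37]
turn about y (rad) 0.006
red side n 333 z pct [ 18.5  27.2  33.6  35.4 262. ] lid centre [  84.2 -121.2] slope x,y [0.374 0.895] z 45.7
```

```bash
python3 -m jog '[[[0,0,0.3],[0,0,0],3],[[0,0,0],[0,0,0],3],[[0,0,-1.2],[0,0,0],3],[[0,-2.5,-0.5],[0,0,0],3],[[0,-3.2,0],[0,0,0],3],[[0,-3.5,-1.5],[0,0,0],3],[[0,-3.5,-3],[0,0,0],3],[[0,-3.5,-3.5],[0,0,0],3],[[0,-1,-3.8],[0,0,0],3],[[0,0,-3.8],[0,0,0],3],[[0,0,-3],[0,0,0],3],[[0,0,0],[0,0,0],3]]'
python3 - <<'E'
from h import *
plan();look('pics/t9.png')
for c,p in(('red',(85,-130)),('yellow',(85,130)),('green',(85,0))): lid(c,p)
c=imaging.camera('side')
cv2.imwrite('pics/s9.png',cv2.resize(c['frame'][165:320,190:370,::-1],None,fx=4,fy=4))
E
```

```text
time_s: 34.55
eef_pos: [0.42, -0.1015, 0.1899]
eef_rot: [-0.527, 0.534, -0.468, 0.467]
wrist_force: [0.2, 0.2, -0.2]
opening: 0.35
t 34.55 fork board [-155.7 -128.5] z 0.1899 toolz 7.3 tilt [ 0.006 -1.    -0.008] F [ 0.2  0.2 -0.2] op 0.35 q [-0.51 -0.1   1.99 -0.01  1.26  0.94]
red px [305.  181.1] area 290 board@lid [  81.4 -128.6]
yellow px [223.3 188.4] area 335 board@lid [ 83.4 127.3]
green px [264.3 185.1] area 267 board@lid [81.2 -0.9]
red side n 362 z pct [21.3 24.6 32.8 35.  37.5] lid centre [  83.3 -122.2] slope x,y [ 0.003 -0.062] z 34.1
yellow side n 776 z pct [12.3 23.7 31.9 34.6 36.9] lid centre [ 85.3 133.7] slope x,y [ 0.006 -0.041] z 34.0
green side n 446 z pct [22.  25.2 33.4 35.1 37.5] lid centre [84.1  5.4] slope x,y [ 0.008 -0.049] z 34.2
```

View pics/t9.png

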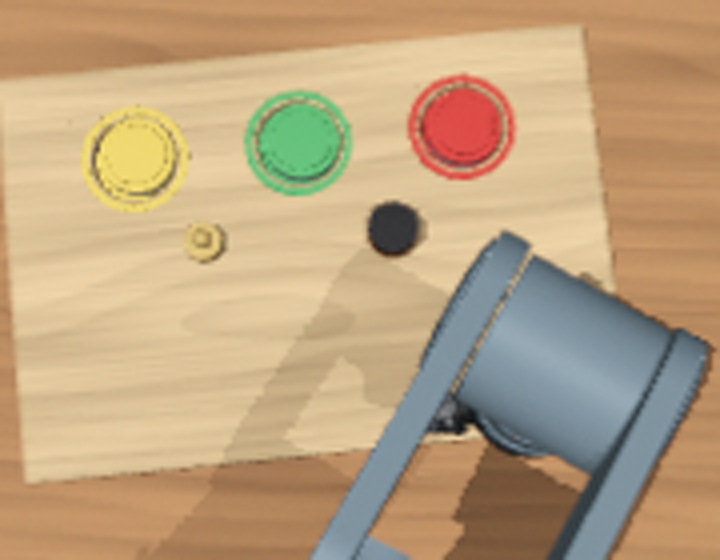

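View pics/s9.png

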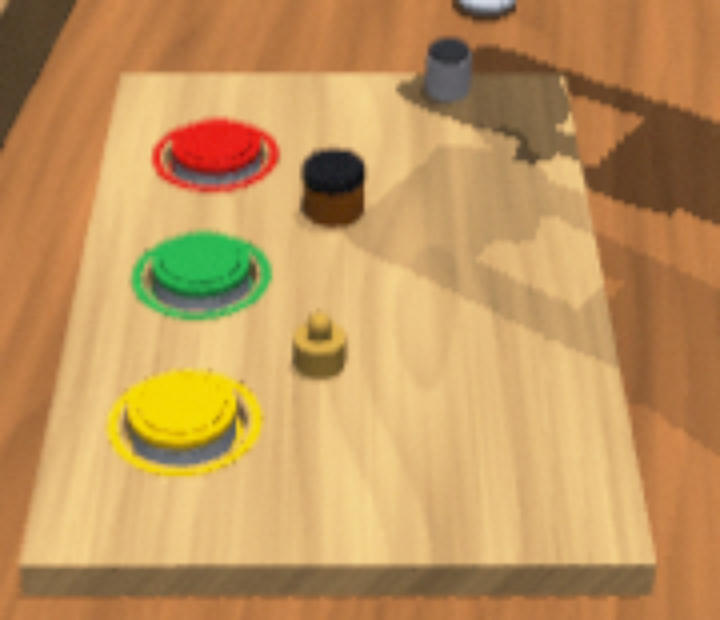

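The last two pictures show all three tins sunk in the pockets of their own colour: in the top crop, yellow (135,158), green (298,143) and red (461,126). The jar, weight and shaker are at the same pixels as before.

```bash
python3 -c "
from bench import ctrl
print(ctrl.hand_in())"
```

```text
the job is handed in; nothing more can be done
None
```

All three tins are in the pockets of their own colour, and I handed the job in at about 35 s of the 72 s allowed. I used the half-closed fingers as a fork and only pushed. I slid red aside first to clear the way, then yellow left and in, then green up the middle, then red along the near side and up the right.

**Last checks:**
- **Tins:** each lid's top reads about 34 mm above the counter, against 46 mm on the board, so each tin has dropped the full 12 mm. The lids look level and seated.
- **Lid slope:** the side camera's depth showed about 0.05 of slope along the board's y. It showed nearly the same on tins still standing on the board, so I took it as a camera effect.
- **Tin positions:** the side camera's depth put the tin centres 4 to 8 mm further left than the pocket centres, the same offset it showed on tins still on the board. The top view shows them centred in their rings.
- **Bystanders:** the jar, weight and shaker are at the same picture positions as at the start. I did not measure the mortar, scoop, syrup bottle or can again, but the arm passed well clear of them.
- **Forces:** wrist force stayed under 5 N in every reading, with no knocks.

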